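Slide the power unit into the test bay and start the test

TASK

Push the tall, heavy power unit along the bench into the test bay until it is fully home, with its back flat against the bay's low stop. Push it low down, so that it slides on its base and never tips, and do not lift it or carry it by its handle. Once it is home, press the start button on the grey box beside the bay all the way down and let it go, leaving the other things on the bench where they are.

Things in the scene. Friction and masses are not known exactly. Their poses are not given: they have to be found in the camera images.
- unit: tall loose power unit, about 2 kg (sizes in mm): grey plinth 45 high with a white sheet-metal case on it up to 210 and a carry handle (10 mm bar along y) up to 240. Origin at bench level, x to its back, z up. Plinth spans x -120..+50, y -60..+60; case x -45..+50, y -55..+55 (dials on its front reach x -65). Centre of mass near x 0, 105 up. Sliding takes 6 to 20 N; pushed high on the case it tips
- unit_front (a point): centre of the plinth's front face (120 mm wide, 45 high, 75 in front of the case: the place to push), 22 mm above the bench; axes as unit
- unit_back (a point): middle of the unit's lower back edge, at bench level; plinth and case are flush there; axes as unit. It starts 75 to 120 mm in front of the bay's stop, up to about 40 mm off the bay's centre line, the unit turned up to 0.2 rad to the bay
- bay: fixed steel test bay (mm). Origin on the bench, middle of the stop's face; x points into the stop (the way to push), y left along it, z up. Stop: bar 200 long, 24 thick, 35 high. Two side guides 30 high run from it to -x: 144 clear for 32, then flaring to about 170 clear at 59. No floor plate. A fixed grey control box 80 x 80 x 40 high is centred at x -200, y -180
- start_top (a point): centre of the top of the round start button (32 mm across) in a black housing on top of the grey control box; it is pressed straight down
- start (a joint): travel of the start button: 0 up, 0.006 m fully down; springs back; fully down takes about 5 N
- core: bystander: small transformer core, dark steel and copper, 66 x 60 x 50 mm high, origin centre of underside
- jar: bystander: jar with black cap, 52 across, 75 mm high, origin centre of underside
- tray: bystander: open cardboard tray 90 x 90 x 45 mm high, origin centre of underside
Things that resemble listed ones, but are neither listed nor needed, are in the scene too. Several things look just like the unit: the one meant starts farthest to the robot's right.

How it is judged:
By the outcome, as a careful person would: the job done as asked, in the order asked, and still so for the second after the job is handed in, with the robot touching nothing.
It also fails if it takes over 51 s, if anything falls off the work surface, if the arm or the gripper's body presses on something with over 40 N, if the wrist force passes 120 N, or if a joint passes its speed limit or range.

ROBOT

A 7-joint arm with a two-finger parallel gripper is mounted at the origin on the work surface. World frame = base frame: x ahead of the robot, y to its left, z up, the work surface at z = 0. Lengths are in m, angles in rad, forces in N, time in s.
With the tool pointing down it reaches from about 0.4 to 0.85 m from the base axis. Payload 4.4 kg.
Tool frame: the origin (TCP) lies at the very end of the fingers, on their centre line; the grasp point (between the pads) lies 19 mm behind it; z points along the fingers, y is the line along which they close (so a half turn about z gives the same grasp; the last joint's range is limited). The gripper opens to 94 mm and grips with 3 to 60 N. Pads are 16 mm wide; open, the fingers measure 119 mm over their backs; the gripper's body (75 mm by 177 mm) begins 78 mm behind the grasp point.
Start: joints at [-1.191, 0.628, 0.038, 1.517, -0.027, 0.996, -0.02], TCP at [0.28, 0.586, 0.205] pointing down, gripper open.
Joint ranges: [-3.06, 3.06], [-0.37, 2.12], [-1.25, 1.32], [0.18, 2.47], [-1.1, 4.24], [0.23, 1.98], [-2.94, 2.94]. Speed limits (rad/s): [2.57, 2.57, 3.14, 3.14, 3.14, 3.14, 3.14].

INTERFACE

Orientations are given as a unit quaternion [w, x, y, z].
In Python, from plant import robot gives the robot as it stands. The module is installed in compiled form; this text tells all that it offers.
- The arm moves only by the tool arm_command, never from a script. Its argument "series" is a list of rows, each a list of 6 numbers: the shift along the tool's x, y, z in mm, then the turn, a rotation vector about the tool's x, y, z in rad. A call has 1 to 20 rows; each row is the pose to reach, as a shift and turn from the pose commanded when the call began, along the tool's axes at that moment; what a row does not reach only later rows make up. A row lasts 1/12 s, in which the tool goes at most 41.7 mm and 7.16 degrees, less where a joint would pass 70% of its speed; a pose out of reach is approached as far as the arm can. A call with a gripper value outside its range is refused whole. "gripper" is the finger opening in mm, from 0 to 94, set as the call begins (left out, the last holds). The fingers move at their own pace and stop on an object; the grip force is fixed at half the most. Time passes only in rows, so rows that repeat a pose let the fingers close. It gives the time, the measured TCP pose, the force, the opening and the grip force at its end, in the units of the state.
- robot.sense(): the state, without advancing time (a new reading comes with each control period).
- robot.read_camera(name): name is "scene" or "top" or "wrist"; returns (picture, depth): 420x560x3 uint8, red, green, blue; 420x560 float32, m along the optical axis (not along the pixel's ray), 0 where there is no reading.
- robot.camera_params(name): a dict with "mtx" (3x3 intrinsics, pixels), "D" ([k1, k2, p1, p2, k3] as OpenCV has them; the pictures are not rectified), "extrinsics" (4x4, takes a point from camera to world coordinates). Camera axes: x right, y down, z forward; pixel columns grow to the right and rows downward; lengths in m; the calibration is good to about 2 mm. A picture is of the moment at which its call begins: read the wrist's pose just before it. camera_params takes no time and is no camera call; for the wrist camera it gives the pose at the moment of the call.
- robot.sign_off(): hands the job in; it is judged then, once.
The state is a dict: "t": time; "joint_pos": joint angles; "joint_velocities": joint speeds; "joint_torque": joint torques, N m; "position": TCP position; "eef_rot": TCP orientation; "force": force on the tool from outside, world axes, zero at the start; "ft_torque": the same for the moment, N m; "grip_width": finger opening in m; "gripper_force": force on a finger pad.
Only numpy, scipy, OpenCV 4.12 (cv2) and the standard library are available. Lean on these libraries where they do the work, as an engineer would, in place of code of your own. Each camera call takes 0.05 s, during which the arm holds its last target. There are 200 camera calls.

## Working session

There is one attempt and no reset: what is moved stays moved. The work goes in short steps, Python scripts to look and compute and a tool call to move; the robot and the scene stay as the last step left them, time stands still between calls to the robot, and variables do not carry over. Pictures are saved under pics/ and viewed, at most 10 in all, crops included, and the job is handed in when it is done.

Besides the shell and the picture viewer there is one more tool, called after "Call:" in YAML: its name, and indented under it one key for each argument. arm_command: Moves the arm, as the interface text tells. Its arguments: {"type":"object","properties":{"series":{"type":"array","items":{"type":"array","items":{"type":"number"}}},"gripper":{"type":"number"}},"required":["series"]}

```bash
mkdir -p pics; cat > h.py <<'E'
import numpy as np, cv2
from plant import robot
def grab(n):
    p=robot.camera_params(n); im,d=robot.read_camera(n); return im,d,p
def save(n,im): cv2.imwrite('pics/'+n+'.png',cv2.cvtColor(im,cv2.COLOR_RGB2BGR))
def cloud(d,p):
    h,w=d.shape; uv=np.stack(np.meshgrid(np.arange(w),np.arange(h)),-1).reshape(-1,1,2).astype(np.float64)
    n=cv2.undistortPoints(uv,p['mtx'],p['D']).reshape(h,w,2)
    c=np.dstack([n*d[...,None],d]); T=p['extrinsics']
    X=c@T[:3,:3].T+T[:3,3]; X[d==0]=np.nan; return X
def ray(uv,p,z):
    n=cv2.undistortPoints(np.array(uv,float).reshape(-1,1,2),p['mtx'],p['D']).reshape(-1,2)
    T=p['extrinsics']; D=np.c_[n,np.ones(len(n))]@T[:3,:3].T; o=T[:3,3]
    return o+D*((z-o[2])/D[:,2])[:,None]
E
python3 - <<'E'
from h import *
for n in('scene','top'):
    im,d,p=grab(n); save(n,im); np.savez('pics/'+n,im=im,d=d,**{k:np.array(v) for k,v in p.items()})
    print(n,p['extrinsics'].round(3).tolist(),(d>0).mean())
s=robot.sense(); print(s['t'],s['position'],s['eef_rot'],s['force'])
E
```

```text
scene [[0.766, 0.414, -0.492, 1.206], [0.642, -0.508, 0.574, -0.706], [-0.013, -0.756, -0.655, 0.901], [0.0, 0.0, 0.0, 1.0]] 0.9955059523809524
top [[-0.008, -0.981, 0.191, 0.343], [-1.0, 0.011, 0.013, 0.042], [-0.015, -0.191, -0.981, 1.245], [0.0, 0.0, 0.0, 1.0]] 0.9961649659863946
0.1 [0.28002009 0.585989   0.20470972] [-1.49437953e-04  2.21040831e-01  9.75264235e-01 -7.75240417e-04] [0.4895897  0.02843433 0.15387029]
```

View pics/scene.png

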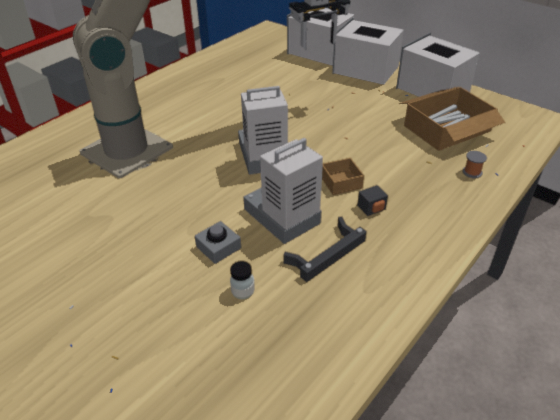

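View pics/top.png

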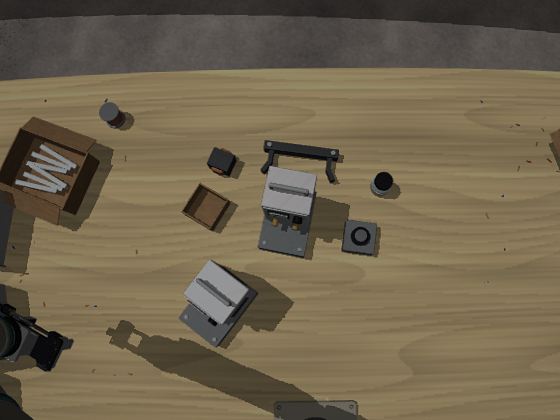

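The rightmost unit, about (288,215) in the top view, stands in front of the black bay (stop at about (302,150)). The control box is at (360,237), the jar at (383,184), the core at (221,161) and the tray at (207,207). The look-alike is at (217,300). Next I measure with the depth.

```bash
python3 - <<'E'
from h import *
f=np.load('pics/top.npz'); im=f['im'];d=f['d'];p={k:f[k] for k in('mtx','D','extrinsics')}
X=cloud(d,p); Z=X[...,2]
def rect(name,box,z0,z1,cond=None):
    u0,v0,u1,v1=box; m=np.zeros(d.shape,bool); m[v0:v1,u0:u1]=1
    m&=(Z>z0)&(Z<z1)
    if cond is not None: m&=cond
    P=X[m]; r=cv2.minAreaRect(P[:,:2].astype(np.float32)*1000)
    print(name,len(P),'z',np.median(P[:,2]).round(4),'rect',np.round(r[0],1),np.round(r[1],1),round(r[2],2)); return m
print('bench',np.nanmedian(Z[300:330,400:500]))
rect('stop',(255,130,350,165),.028,.045)
rect('bay',(255,130,350,190),.022,.045)
rect('casetop',(255,155,325,220),.2,.225)
rect('plinth',(250,205,325,262),.038,.052)
rect('box',(335,210,385,262),.034,.047)
rect('boxall',(335,210,385,262),.05,.12)
rect('knob',(335,210,385,262),.06,.12)
rect('jar',(360,165,405,205),.06,.09)
rect('tray',(175,180,235,235),.035,.06)
print('col',[tuple(im[v,u]) for u,v in((360,236),(350,236),(300,152),(280,242))])
print('zbox',Z[236,340:382:3].round(3))
E
```

```text
bench 0.00012745595143814903
stop 776 z 0.0345 rect [734.3  29.7] [199.4  66.6] 86.2
bay 971 z 0.0336 rect [718.3  33.2] [199.8  86.9] 81.21
casetop 1935 z 0.21 rect [592.8  58.9] [110.2  98.6] 78.11
plinth 1379 z 0.0451 rect [539.3  70.2] [120.2 134.2] 78.43
box 709 z 0.04 rect [ 511.3 -118.2] [81.  80.4] 81.26
boxall 242 z 0.0569 rect [ 511.4 -117.8] [46.2 44.8] 28.24
knob 96 z 0.0623 rect [ 510.8 -117.8] [27.9 27.8] 88.11
jar 280 z 0.0751 rect [ 648.4 -181.2] [44.7 46.8] 33.48
tray 275 z 0.0441 rect [595.9 278. ] [92.3 90.8] 59.1
col [(np.uint8(72), np.uint8(72), np.uint8(75)), (np.uint8(59), np.uint8(62), np.uint8(64)), (np.uint8(43), np.uint8(44), np.uint8(45)), (np.uint8(77), np.uint8(81), np.uint8(82))]
zbox [-0.003  0.023  0.04   0.04   0.049  0.061  0.062  0.057  0.062  0.05
  0.044  0.043  0.003  0.002]
```

```bash
python3 - <<'E'
from h import *
P=[]
for n in('top','scene'):
    f=np.load('pics/%s.npz'%n); p={k:f[k] for k in('mtx','D','extrinsics')}
    X=cloud(f['d'],p).reshape(-1,3); X=X[np.isfinite(X[:,0])]; P.append(X)
    m=(X[:,2]>.2)&(X[:,2]<.225)&(abs(X[:,0]-.43)<.1)&(abs(X[:,1]-.23)<.11)
    print(n,'lookalike top',[np.round(a,1) for a in cv2.minAreaRect(X[m][:,:2].astype(np.float32)*1000)])
    m=(X[:,2]>.2)&(X[:,2]<.225)&(abs(X[:,0]-.593)<.09)&(abs(X[:,1]-.06)<.09)
    print(n,'unit top',[np.round(a,1) for a in cv2.minAreaRect(X[m][:,:2].astype(np.float32)*1000)])
    m=(abs(X[:,0]-.511)<.06)&(abs(X[:,1]+.118)<.06)&(X[:,2]>.046); Q=X[m]
    print('button z',np.percentile(Q[:,2],[50,90,97,100]).round(4),Q[Q[:,2]>.06].mean(0).round(4),Q[Q[:,2]>.06].std(0).round(4))
X=np.vstack(P); a=np.deg2rad(-11.75); ex=np.array([np.cos(a),np.sin(a)]); ey=np.array([-ex[1],ex[0]])
F=np.array([.4728,.0839])
L=np.c_[(X[:,:2]-F)@ex,(X[:,:2]-F)@ey,X[:,2]]*1000
m=(L[:,0]>-100)&(L[:,0]<60)&(abs(L[:,1])<250)&(L[:,2]>8)
for y0 in range(-150,250,20):
    q=L[m&(L[:,1]>=y0)&(L[:,1]<y0+20)]
    for z0 in (8,90):
        k=q[q[:,2]>z0]
        if len(k)>3: print(y0,z0,len(k),'x',k[:,0].min().round(),k[:,0].max().round(),'zmax',k[:,2].max().round())
E
```

```text
top lookalike top [array([370.5, 219. ]), array([111.3,  98.2]), np.float64(52.8)]
top unit top [array([592.8,  58.9]), array([110.2,  98.6]), np.float64(78.1)]
button z [0.0547 0.0633 0.0649 0.0673] [ 0.5114 -0.1179  0.0626] [0.0076 0.008  0.0017]
scene lookalike top [array([377.4, 211.5]), array([111. ,  95.5]), np.float64(55.3)]
scene unit top [array([596.1,  55.9]), array([112.1,  98.6]), np.float64(79.1)]
button z [0.0551 0.0638 0.0648 0.0672] [ 0.5145 -0.12    0.0629] [0.008  0.0077 0.0015]
-70 8 290 x 1.0 60.0 zmax 50.0
-50 8 297 x -85.0 60.0 zmax 89.0
-30 8 252 x 1.0 60.0 zmax 100.0
-30 90 9 x 56.0 60.0 zmax 100.0
-10 8 201 x 1.0 60.0 zmax 51.0
10 8 205 x 1.0 60.0 zmax 98.0
10 90 10 x 57.0 60.0 zmax 98.0
30 8 218 x -100.0 60.0 zmax 212.0
30 90 19 x -100.0 -94.0 zmax 212.0
50 8 485 x -100.0 60.0 zmax 213.0
50 90 267 x -100.0 -87.0 zmax 213.0
70 8 473 x -100.0 2.0 zmax 214.0
70 90 412 x -100.0 -76.0 zmax 214.0
90 8 480 x -100.0 -67.0 zmax 214.0
90 90 443 x -100.0 -67.0 zmax 214.0
110 8 530 x -100.0 -58.0 zmax 214.0
110 90 504 x -100.0 -58.0 zmax 214.0
130 8 325 x -100.0 47.0 zmax 216.0
130 90 319 x -100.0 -55.0 zmax 216.0
150 8 20 x -100.0 -86.0 zmax 213.0
150 90 20 x -100.0 -86.0 zmax 213.0
170 8 117 x 24.0 60.0 zmax 50.0
190 8 59 x 25.0 59.0 zmax 50.0
210 8 105 x 30.0 60.0 zmax 50.0
230 8 110 x 39.0 60.0 zmax 49.0
```

Call:
arm_command:
  series:
    - [0,0,-40,0,0,0]
    - [0,0,-80,0,0,0]
    - [0,0,-120,0,0,0]
    - [-12,-12,-130,0,0,-0.01]
    - [-37,-38,-130,0,0,-0.03]
    - [-62,-64,-130,0,0,-0.05]
    - [-87,-90,-130,0,0,-0.07]
    - [-112,-116,-130,0,0,-0.09]
    - [-138,-142,-130,0,0,-0.11]
    - [-165,-169,-130,0,0,-0.13]
    - [-192,-197,-130,0,0,-0.15]
    - [-219,-225,-130,0,0,-0.17]
    - [-246,-253,-130,0,0,-0.19]
    - [-273,-281,-130,0,0,-0.21]
    - [-300,-308,-130,0,0,-0.22]
    - [-326,-335,-130,0,0,-0.23]
    - [-350,-360,-130,0,0,-0.24]
    - [-366,-377,-130,0,0,-0.24]
    - [-373,-384,-130,0,0,-0.24]
    - [-373,-384,-130,0,0,-0.24]
  gripper: 70

```text
t: 1.77
position: [0.4515, 0.0771, 0.3353]
eef_rot: [-0.0, 0.105, 0.994, -0.0]
force: [-0.3, 0.3, 0.4]
grip_width: 0.07
gripper_force: 0.0
```

```bash
python3 - <<'E'
from h import *
im,d,p=grab('wrist'); save('w1',im); X=cloud(d,p).reshape(-1,3); print(p['extrinsics'].round(3).tolist())
def r(n,m): 
    if m.sum()>20: print(n,m.sum(),[np.round(a,1) for a in cv2.minAreaRect(X[m][:,:2].astype(np.float32)*1000)])
near=(abs(X[:,0]-.53)<.12)&(abs(X[:,1]-.07)<.1)
r('plinth',near&(abs(X[:,2]-.045)<.006))
for z in (.1,.15,.21): r('z%.2f'%z,near&(abs(X[:,2]-z)<.01))
E
```

```text
[[0.209, 0.941, 0.265, 0.375], [0.978, -0.201, -0.056, 0.093], [0.0, 0.271, -0.963, 0.514], [0.0, 0.0, 0.0, 1.0]]
plinth 3998 [array([519.8,  72.4]), array([120.1,  90.4]), np.float64(78.3)]
z0.10 709 [array([540.1,  67.5]), array([109. ,  22.2]), np.float64(79.1)]
z0.15 322 [array([546.4,  66.5]), array([109.3,  10.1]), np.float64(78.7)]
z0.21 4662 [array([594.1,  56.2]), array([110.3,  98.1]), np.float64(78.2)]
```

View pics/w1.png

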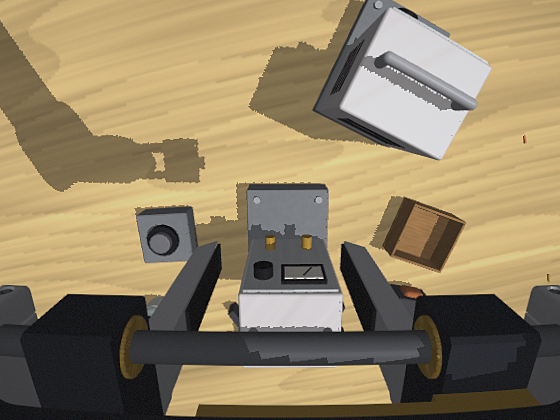

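The wrist view shows the unit's plinth at about (287,210) between the fingers and its case at about (290,310). The look-alike is at upper right, about (400,80), close behind the wrist camera. I will go down offset to the right, with the fingers narrower.

Call:
arm_command:
  series:
    - [-4,-13,10,0,0,0]
    - [-4,-13,35,0,0,0]
    - [-4,-13,65,0,0,0]
    - [-4,-13,95,0,0,0]
    - [-4,-13,125,0,0,0]
    - [-4,-13,155,0,0,0]
    - [-4,-13,185,0,0,0]
    - [-4,-13,210,0,0,0]
    - [-4,-13,235,0,0,0]
    - [-4,-13,258,0,0,0]
    - [-4,-13,278,0,0,0]
    - [-4,-13,294,0,0,0]
    - [-4,-13,305,0,0,0]
    - [-4,-13,312,0,0,0]
    - [-4,-13,313,0,0,0]
    - [-4,-13,313,0,0,0]
  gripper: 40

```text
t: 3.15
position: [0.4522, 0.0671, 0.0223]
eef_rot: [-0.0, 0.102, 0.995, 0.0]
force: [0.5, 1.4, 0.3]
grip_width: 0.0398
gripper_force: 0.0
```

Call:
arm_command:
  series:
    - [-3,0,0,0,0,0]
    - [-6,0,0,0,0,0]
    - [-8,0,0,0,0,0]
    - [-10,0,0,0,0,0]
    - [-12,0,0,0,0,0]
    - [-14,0,0,0,0,0]
    - [-16,0,0,0,0,0]
    - [-18,0,0,0,0,0]
    - [-20,0,0,0,0,0]
    - [-22,0,0,0,0,0]
    - [-24,0,0,0,0,0]
    - [-26,0,0,0,0,0]

```text
t: 4.15
position: [0.4631, 0.0622, 0.0218]
eef_rot: [-0.014, 0.101, 0.995, -0.001]
force: [-22.9, 4.9, 20.7]
grip_width: 0.0402
gripper_force: 11.9
```

```bash
python3 - <<'E'
from h import *
s=robot.sense(); print(s['t'],s['position'],s['eef_rot'].round(3),s['force'],s['ft_torque'])
im,d,p=grab('top'); save('t2',im); X=cloud(d,p).reshape(-1,3)
m=(X[:,2]>.2)&(X[:,2]<.225)&(abs(X[:,0]-.6)<.06)&(abs(X[:,1]-.06)<.09)
print([np.round(a,1) for a in cv2.minAreaRect(X[m][:,:2].astype(np.float32)*1000)])
E
```

```text
4.15 [0.46311748 0.06221472 0.02181526] [-0.014  0.101  0.995 -0.001] [-22.9428058    4.85441959  20.70743251] [1.42987531 5.0392934  0.30725697]
[array([595.4,  58.4]), array([109.9,  97.3]), np.float64(78.5)]
```

Call:
arm_command:
  series:
    - [0,0,-3,0,0,0]
    - [0,0,-6,0,0,0]
    - [0,0,-6,0,0,0]

```text
t: 4.45
position: [0.4715, 0.0607, 0.0277]
eef_rot: [-0.006, 0.102, 0.995, -0.001]
force: [-8.0, 2.3, -2.7]
grip_width: 0.04
gripper_force: 4.0
```

Call:
arm_command:
  series:
    - [-2,0,0,0,0,0]
    - [-4,0,0,0,0,0]
    - [-6,0,0,0,0,0]
    - [-8,0,0,0,0,0]
    - [-10,0,0,0,0,0]
    - [-12,0,0,0,0,0]

```text
t: 4.95
position: [0.4826, 0.0582, 0.027]
eef_rot: [-0.007, 0.102, 0.995, -0.001]
force: [-7.5, 2.0, -4.3]
grip_width: 0.0402
gripper_force: 4.1
```

Call:
arm_command:
  series:
    - [5,0,0,0,0,0]
    - [12,0,0,0,0,0]
    - [12,5,2,0,0,0]
    - [12,12,4,0,0,0]
    - [12,19,4,0,0,0]
    - [12,19,4,0,0,0]
  gripper: 70

```text
t: 5.45
position: [0.4834, 0.0814, 0.0246]
eef_rot: [0.001, 0.102, 0.995, 0.001]
force: [-0.1, 1.0, -0.4]
grip_width: 0.0699
gripper_force: 0.0
```

```bash
cat > m.py <<'E'
from h import *
s=robot.sense(); print(s['t'],s['position'].round(4),s['eef_rot'].round(3),s['force'].round(1))
O=np.array([737,29.8]); a=np.deg2rad(-8.77); bx=np.array([np.cos(a),np.sin(a)]); by=np.array([-bx[1],bx[0]])
for n in ('top','wrist'):
    im,d,p=grab(n); X=cloud(d,p).reshape(-1,3)
    m=(X[:,2]>.2)&(X[:,2]<.219)&(abs(X[:,0]-.63)<.1)&(abs(X[:,1]-.05)<.09)
    if m.sum()<200: continue
    (c,sz,an)=cv2.minAreaRect(X[m][:,:2].astype(np.float32)*1000)
    if an<45: an+=90
    y=np.deg2rad(an-90); b=np.array(c)+47.5*np.array([np.cos(y),np.sin(y)]); q=b-O
    print(n,np.round(c,1),np.round(sz,1),'yaw rel',round(an-90+8.77,2),'back in bay',round(q@bx,1),round(q@by,1),
      'front',(np.array(c)-122.5*np.array([np.cos(y),np.sin(y)])).round(1))
E
python3 m.py
```

```text
5.45 [0.4834 0.0814 0.0246] [0.001 0.102 0.995 0.001] [-0.1  1.  -0.4]
top [612.6  54.8] [110.1  98.8] yaw rel -2.82 back in bay -79.3 3.4 front [492.6  79.4]
```

Call:
arm_command:
  series:
    - [-2,0,-1,0,0,0]
    - [-4,0,-2,0,0,0]
    - [-7,0,-3,0,0,0]
    - [-10,0,-3,0,0,0]
    - [-13,0,-3,0,0,0]
    - [-16,0,-3,0,0,0]
    - [-19,0,-3,0,0,0]
    - [-22,0,-3,0,0,0]
    - [-25,0,-3,0,0,0]
    - [-28,0,-3,0,0,0]
    - [-31,0,-3,0,0,0]
    - [-34,0,-3,0,0,0]
    - [-37,0,-3,0,0,0]
    - [-40,0,-3,0,0,0]
    - [-43,0,-3,0,0,0]
    - [-46,0,-3,0,0,0]
    - [-48,0,-3,0,0,0]
    - [-50,0,-3,0,0,0]

```text
t: 7.05
position: [0.5167, 0.0704, 0.0266]
eef_rot: [-0.013, 0.102, 0.995, -0.001]
force: [-21.4, 5.2, 19.5]
grip_width: 0.0703
gripper_force: 11.7
```

```bash
python3 m.py
```

```text
7.05 [0.5167 0.0704 0.0266] [-0.013  0.102  0.995 -0.001] [-21.4   5.2  19.5]
top [644.3  47.7] [110.9  98.8] yaw rel -3.28 back in bay -46.9 0.9 front [524.5  73.3]
```

Call:
arm_command:
  series:
    - [0,0,-3,0,0,0]
    - [0,0,-6,0,0,0]
    - [-2,0,-6,0,0,-0.005]
    - [-4,0,-6,0,0,-0.01]
    - [-6,0,-6,0,0,-0.015]
    - [-8,0,-6,0,0,-0.02]
    - [-10,0,-6,0,0,-0.025]
    - [-12,0,-6,0,0,-0.03]
    - [-14,0,-6,0,0,-0.035]

```text
t: 7.9
position: [0.5378, 0.0646, 0.0317]
eef_rot: [-0.007, 0.086, 0.996, -0.001]
force: [-7.4, -0.7, -3.0]
grip_width: 0.0699
gripper_force: 3.7
```

```bash
python3 m.py
```

```text
7.9 [0.5378 0.0646 0.0317] [-0.007  0.086  0.996 -0.001] [-7.4 -0.7 -3. ]
top [670.5  44.3] [110.3  99.9] yaw rel -1.44 back in bay -20.4 3.0 front [550.  66.]
```

Call:
arm_command:
  series:
    - [-2,0,0,0,0,-0.005]
    - [-4,0,0,0,0,-0.01]
    - [-6,0,0,0,0,-0.015]
    - [-8,0,0,0,0,-0.02]
    - [-10,0,0,0,0,-0.025]
    - [-12,0,0,0,0,-0.025]
    - [-14,0,0,0,0,-0.025]
    - [-14,0,0,0,0,-0.025]

```text
t: 8.67
position: [0.5522, 0.0621, 0.0316]
eef_rot: [-0.006, 0.074, 0.997, -0.001]
force: [-6.6, -1.5, -3.9]
grip_width: 0.07
gripper_force: 3.3
```

```bash
python3 m.py
```

```text
8.6667 [0.5522 0.0621 0.0316] [-0.006  0.074  0.997 -0.001] [-6.6 -1.5 -3.9]
top [685.3  45.4] [110.5  98.6] yaw rel 0.06 back in bay -5.9 7.6 front [564.3  64. ]
```

Call:
arm_command:
  series:
    - [-1.5,0,0,0,0,0]
    - [-3,0,0,0,0,0]
    - [-4.5,0,0,0,0,0]
    - [-6,0,0,0,0,0]
    - [-7,0,0,0,0,0]
    - [-8,0,0,0,0,0]
    - [-8,0,0,0,0,0]

```text
t: 9.35
position: [0.5594, 0.0617, 0.0314]
eef_rot: [-0.007, 0.073, 0.997, -0.001]
force: [-7.7, 0.1, -3.3]
grip_width: 0.07
gripper_force: 3.9
```

```bash
python3 m.py
```

```text
9.35 [0.5594 0.0617 0.0314] [-0.007  0.073  0.997 -0.001] [-7.7  0.1 -3.3]
top [690.1  45.3] [110.1  94.6] yaw rel 0.69 back in bay -1.2 8.7 front [568.8  62.5]
```

Call:
arm_command:
  series:
    - [-1,0,0,0,0,0]
    - [-2,0,0,0,0,0]
    - [-3,0,0,0,0,0]
    - [-4,0,0,0,0,0]
    - [-5,0,0,0,0,0]
    - [-5,0,0,0,0,0]

```text
t: 9.95
position: [0.5608, 0.0616, 0.0307]
eef_rot: [-0.01, 0.073, 0.997, -0.001]
force: [-12.2, 1.9, -3.4]
grip_width: 0.0702
gripper_force: 6.2
```

Call:
arm_command:
  series:
    - [-2,0,0,0,0,0]
    - [-4,0,0,0,0,0]
    - [-6,0,0,0,0,0]
    - [-8,0,0,0,0,0]
    - [-8,0,0,0,0,0]

```text
t: 10.37
position: [0.5606, 0.0617, 0.029]
eef_rot: [-0.018, 0.073, 0.997, -0.001]
force: [-23.4, 3.8, -1.6]
grip_width: 0.0705
gripper_force: 11.6
```

```bash
python3 m.py; python3 - <<'E'
from h import *
for n in('top','scene'):
    im,d,p=grab(n); X=cloud(d,p).reshape(-1,3); np.savez('pics/%s3'%n,im=im,d=d,**{k:np.array(v) for k,v in p.items()})
    c=im[120:270,240:400] if n=='top' else im[110:300,180:400]
    save(n+'3',cv2.resize(c,None,fx=3.5,fy=3.5 if n=='top' else 3,interpolation=cv2.INTER_CUBIC))
    a=np.deg2rad(-8.77); B=np.array([[np.cos(a),np.sin(a)],[-np.sin(a),np.cos(a)]])
    L=np.c_[(X[:,:2]*1000-[737,29.8])@B.T,X[:,2]*1000]
    # stop front/back edges and case back edge in left/right strips
    for y0 in (-70,-50,-30,-10,10,30,50):
        q=L[(abs(L[:,1]-y0)<10)&(L[:,0]>-80)&(L[:,0]<60)]
        t=q[(q[:,2]>200)&(q[:,2]<214)]; s=q[(abs(q[:,2]-35)<4)]
        print(n,y0,'case back',t[:,0].max().round(1) if len(t) else None,'stop x',(s[:,0].min().round(1),s[:,0].max().round(1)) if len(s) else None)
E
```

```text
10.3667 [0.5606 0.0617 0.029 ] [-0.018  0.073  0.997 -0.001] [-23.4   3.8  -1.6]
top [689.6  45.7] [110.2  96.9] yaw rel 0.31 back in bay -1.8 8.8 front [568.4  63.7]
top -70 case back None stop x (np.float64(-39.3), np.float64(24.1))
top -50 case back 2.1 stop x (np.float64(0.3), np.float64(23.1))
top -30 case back 2.1 stop x None
top -10 case back 1.2 stop x None
top 10 case back 1.9 stop x None
top 30 case back 1.1 stop x None
top 50 case back 1.3 stop x None
scene -70 case back None stop x (np.float64(-40.9), np.float64(25.8))
scene -50 case back 3.4 stop x (np.float64(-78.7), np.float64(26.5))
scene -30 case back 4.7 stop x (np.float64(-1.5), np.float64(26.3))
scene -10 case back 3.8 stop x (np.float64(-2.1), np.float64(25.3))
scene 10 case back 4.4 stop x (np.float64(-0.9), np.float64(26.4))
scene 30 case back 3.7 stop x (np.float64(-1.5), np.float64(25.2))
scene 50 case back 4.9 stop x (np.float64(-2.0), np.float64(25.0))
```

View pics/scene3.png

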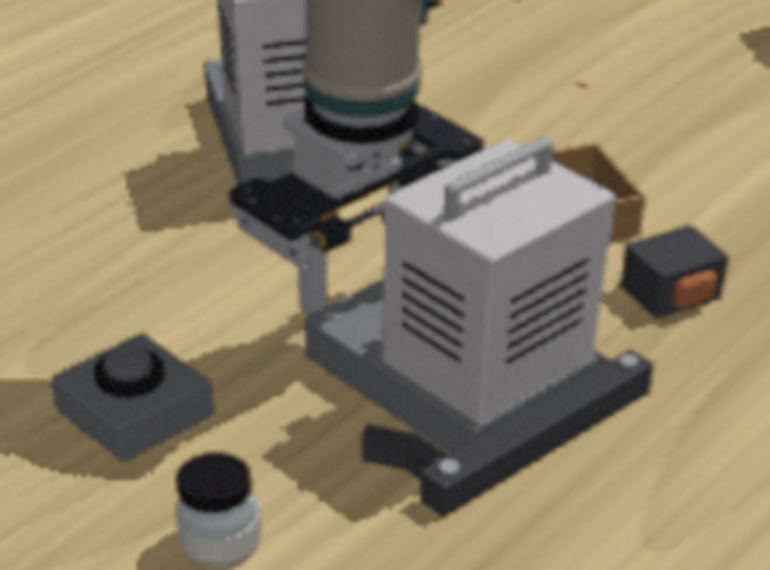

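The crop shows the unit upright, with its back flush along the stop (about (500,420) to (610,360)). The guides are clear and the bystanders have not moved. I withdraw and go to the button.

Call:
arm_command:
  series:
    - [4,0,0,0,0,0]
    - [8,0,0,0,0,0]
    - [12,0,0,0,0,0]
    - [16,0,0,0,0,0]
    - [22,0,0,0,0,0]
    - [30,0,0,0,0,0]
    - [38,0,0,0,0,0]
    - [42,0,-5,0,0,0]
    - [42,0,-25,0,0,0]
    - [42,0,-50,0,0,0]
    - [42,0,-80,0,0,0]
    - [42,0,-105,0,0,0]
    - [42,0,-120,0,0,0]
    - [42,0,-120,0,0,0]

```text
t: 11.73
position: [0.5402, 0.0669, 0.1575]
eef_rot: [0.004, 0.073, 0.997, 0.001]
force: [0.4, -1.7, -0.5]
grip_width: 0.0705
gripper_force: 0.0
```

```bash
python3 m.py; python3 - <<'E'
from h import *
s=robot.sense()
im,d,p=grab('wrist'); X=cloud(d,p).reshape(-1,3); Q=X[(abs(X[:,0]-.513)<.03)&(abs(X[:,1]+.119)<.03)&(X[:,2]>.059)&(X[:,2]<.08)]
if len(Q)>10: print(len(Q),[np.round(a,1) for a in cv2.minAreaRect(Q[:,:2].astype(np.float32)*1000)],np.percentile(Q[:,2],[50,90,99]).round(4),Q.mean(0).round(4))
w,x,y,z=s['eef_rot']; from scipy.spatial.transform import Rotation as R
Rm=R.from_quat([x,y,z,w]).as_matrix(); print(s['t'],'delta tool mm to (513,-118.8,80):',(Rm.T@(np.array([.513,-.1188,.08])-s['position'])*1000).round(1),s['position'])
E
```

```text
11.7333 [0.5402 0.0669 0.1575] [0.004 0.073 0.997 0.001] [ 0.4 -1.7 -0.5]
top [688.4  45.7] [109.9  98. ] yaw rel 0.33 back in bay -3.0 8.6 front [567.2  63.7]
wrist [541.5  71.9] [84.  18.5] yaw rel 5.61 back in bay -152.4 16.5 front [419.2  78.7]
874 [array([ 513. , -119.2]), array([30.2, 31.1]), np.float64(1.5)] [0.0614 0.0624 0.063 ] [ 0.5125 -0.1186  0.0613]
11.8333 delta tool mm to (513,-118.8,80): [  -2.3 -187.2   74. ] [0.53775197 0.06668932 0.1540875 ]
```

Call:
arm_command:
  series:
    - [0,-15,0,0,0,0]
    - [-1,-40,0,0,0,0]
    - [-1,-70,0,0,0,0]
    - [-2,-100,0,0,0,0]
    - [-2,-130,0,0,0,0]
    - [-2,-158,0,0,0,0]
    - [-2,-178,5,0,0,0]
    - [-2,-187,25,0,0,0]
    - [-2,-187,45,0,0,0]
    - [-2,-187,62,0,0,0]
    - [-2,-187,74,0,0,0]
    - [-2,-187,74,0,0,0]
    - [-2,-187,74,0,0,0]
  gripper: 0

```text
t: 12.97
position: [0.5109, -0.1185, 0.078]
eef_rot: [-0.002, 0.073, 0.997, 0.0]
force: [0.6, 0.1, -0.2]
grip_width: 0.0008
gripper_force: 0.0
```

```bash
python3 m.py; python3 - <<'E'
from h import *
a=np.deg2rad(-8.77); B=np.array([[np.cos(a),np.sin(a)],[-np.sin(a),np.cos(a)]])
for n in('top','scene'):
    im,d,p=grab(n); X=cloud(d,p).reshape(-1,3)
    L=np.c_[(X[:,:2]*1000-[737,29.8])@B.T,X[:,2]*1000]
    print(n,[L[(abs(L[:,1]-y0)<10)&(L[:,0]>-80)&(L[:,0]<60)&(L[:,2]>200)&(L[:,2]<214),0].max().round(1) for y0 in(-30,-10,10,30,50)])
E
```

```text
12.9667 [ 0.5109 -0.1185  0.078 ] [-0.002  0.073  0.997  0.   ] [ 0.6  0.1 -0.2]
top [628.4  36.9] [215.2 127.9] yaw rel 16.63 back in bay -62.9 4.1 front [507.1  20.1]
top [np.float64(-0.6), np.float64(-1.0), np.float64(-0.0), np.float64(-1.6), np.float64(-1.0)]
scene [np.float64(1.7), np.float64(1.4), np.float64(0.8), np.float64(1.8), np.float64(1.9)]
```

```bash
python3 - <<'E'
from h import *
a=np.deg2rad(-8.77); B=np.array([[np.cos(a),np.sin(a)],[-np.sin(a),np.cos(a)]])
for n in('scene','top'):
    im,d,p=grab(n); f=np.load('pics/%s3.npz'%n)
    if n=='scene': save('scene4',cv2.resize(im[150:270,250:380],None,fx=5,fy=5,interpolation=cv2.INTER_CUBIC))
    for t,dd in(('pressed',f['d']),('now',d)):
        X=cloud(dd,p).reshape(-1,3); L=np.c_[(X[:,:2]*1000-[737,29.8])@B.T,X[:,2]*1000]
        def S(x0,x1,y0,y1,z0,z1): return L[(L[:,0]>x0)&(L[:,0]<x1)&(L[:,1]>y0)&(L[:,1]<y1)&(L[:,2]>z0)&(L[:,2]<z1)]
        T=S(-90,-5,-40,50,203,217); c=np.linalg.lstsq(np.c_[T[:,:2],np.ones(len(T))],T[:,2],rcond=None)[0]
        K=S(-20,20,-35,45,60,190)  # back face (scene view)
        P=S(-165,-120,-45,60,38,54)
        print(n,t,'top slope x',c[0].round(4),'zmed',np.median(T[:,2]).round(1),'plinth z',np.median(P[:,2]).round(1) if len(P) else 0,
          'back x lo/hi',*[np.median(K[abs(K[:,2]-z)<15,0]).round(2) if (abs(K[:,2]-z)<15).sum()>10 else None for z in(80,110,140,170)])
        Fq=S(-190,-120,-50,65,40,50)
        print('  plinth front x', [np.percentile(Fq[abs(Fq[:,1]-y)<10,0],2).round(1) if (abs(Fq[:,1]-y)<10).sum()>5 else None for y in(-40,-20,0,20,40,60)])
E
```

```text
scene pressed top slope x -0.0113 zmed 211.9 plinth z 48.1 back x lo/hi 0.77 1.19 1.54 1.75
  plinth front x [np.float64(-185.5), np.float64(-170.1), np.float64(-168.3), np.float64(-169.3), None, None]
scene now top slope x -0.0017 zmed 211.4 plinth z 46.8 back x lo/hi -0.4 -0.34 -0.35 -0.39
  plinth front x [np.float64(-168.1), np.float64(-169.7), np.float64(-167.9), np.float64(-170.3), None, None]
top pressed top slope x -0.0158 zmed 210.6 plinth z 0 back x lo/hi None None None None
  plinth front x [None, None, None, None, None, None]
top now top slope x 0.0033 zmed 210.1 plinth z 45.1 back x lo/hi None None None None
  plinth front x [np.float64(-171.1), np.float64(-171.0), np.float64(-170.7), np.float64(-170.0), np.float64(-171.1), np.float64(-171.3)]
```

View pics/scene4.png

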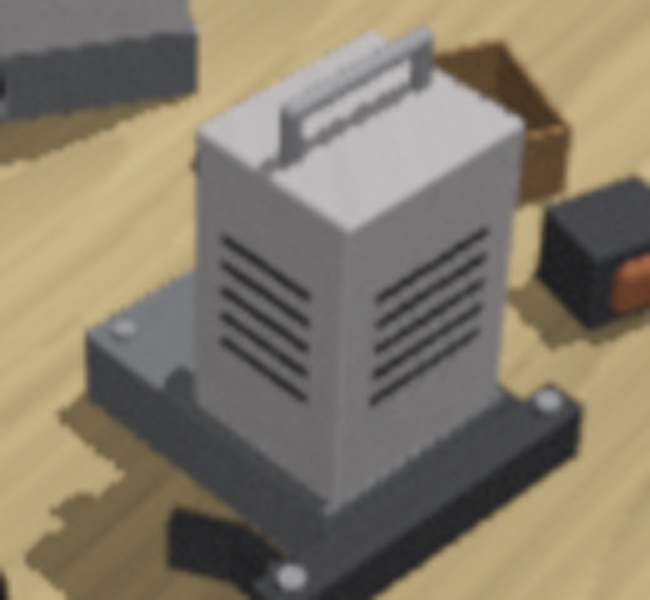

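The unit tilted back about 0.6° under the final press and has since settled upright, leaving a gap of maybe 0.5 mm. I will nudge it once more, lower and gently, before pressing the button.

Call:
arm_command:
  series:
    - [0,0,-20,0,0,0]
    - [0,0,-50,0,0,0]
    - [0,5,-76,0,0,0]
    - [0,30,-76,0,0,0]
    - [-2,62,-76,0,0,0]
    - [-3,95,-76,0,0,0]
    - [-4,128,-76,0,0,0]
    - [-5,158,-76,0,0,0]
    - [-6,180,-76,0,0,0]
    - [-6,190,-66,0,0,0]
    - [-6,190,-40,0,0,0]
    - [-6,190,-10,0,0,0]
    - [-6,190,18,0,0,0]
    - [-6,190,42,0,0,0]
    - [-6,190,58,0,0,0]
    - [-6,190,65,0,0,0]
    - [-6,190,65,0,0,0]
  gripper: 70

```text
t: 14.68
position: [0.5444, 0.0671, 0.0128]
eef_rot: [-0.002, 0.073, 0.997, -0.001]
force: [1.3, 0.0, 0.2]
grip_width: 0.0698
gripper_force: 0.0
```

Call:
arm_command:
  series:
    - [-4,0,0,0,0,0]
    - [-8,0,0,0,0,0]
    - [-11,0,0,0,0,0]
    - [-14,0,0,0,0,0]
    - [-16,0,0,0,0,0]
    - [-18,0,0,0,0,0]
    - [-20,0,0,0,0,0]
    - [-22,0,0,0,0,0]
    - [-24,0,0,0,0,0]
    - [-26,0,0,0,0,0]
    - [-26,0,0,0,0,0]

```text
t: 15.6
position: [0.5605, 0.066, 0.0138]
eef_rot: [-0.011, 0.073, 0.997, -0.0]
force: [-18.9, 3.4, 14.8]
grip_width: 0.07
gripper_force: 9.6
```

Call:
arm_command:
  series:
    - [0,0,-2,0,0,0]
    - [0,0,-3.5,0,0,0]
    - [0,0,-3.5,0,0,0]

```text
t: 15.85
position: [0.5612, 0.0662, 0.0156]
eef_rot: [-0.01, 0.073, 0.997, -0.0]
force: [-12.8, 3.9, -3.8]
grip_width: 0.0702
gripper_force: 6.6
```

```bash
cat > k.py <<'E'
from h import *
a=np.deg2rad(-8.77); B=np.array([[np.cos(a),np.sin(a)],[-np.sin(a),np.cos(a)]])
for n in('scene','top'):
    im,d,p=grab(n); X=cloud(d,p).reshape(-1,3); L=np.c_[(X[:,:2]*1000-[737,29.8])@B.T,X[:,2]*1000]
    def S(x0,x1,y0,y1,z0,z1): return L[(L[:,0]>x0)&(L[:,0]<x1)&(L[:,1]>y0)&(L[:,1]<y1)&(L[:,2]>z0)&(L[:,2]<z1)]
    T=S(-90,-5,-40,50,203,217); c=np.linalg.lstsq(np.c_[T[:,:2],np.ones(len(T))],T[:,2],rcond=None)[0]
    K=S(-20,20,-35,45,60,190)
    print(n,'top slope x',c[0].round(4),'back x at z',*[np.median(K[abs(K[:,2]-z)<15,0]).round(2) if (abs(K[:,2]-z)<15).sum()>10 else None for z in(80,110,140,170)])
    if n=='scene': c=np.linalg.lstsq(np.c_[K[:,1:],np.ones(len(K))],K[:,0],rcond=None)[0]; print('back slopes y,z,x0',c.round(4)); print('stop front edge',[np.percentile(S(-10,30,y-8,y+8,32,38)[:,0],[2,98]).round(1).tolist() for y in(-80,-70,80,90)])
E
python3 k.py
```

```text
scene top slope x -0.0063 back x at z 0.5 1.09 1.28 1.32
back slopes y,z,x0 [-0.0049  0.0077  0.0738]
stop front edge [[-2.5, 25.0], [-0.1, 26.3], [-6.5, 25.8], [-0.2, 26.0]]
top top slope x -0.0082 back x at z None None None None
```

Call:
arm_command:
  series:
    - [0,0,1,0,0,0]
    - [0,0,1.5,0,0,0]
    - [0,0,1.5,0,0,0]
    - [0,0,1.5,0,0,0]

```text
t: 16.28
position: [0.5609, 0.0659, 0.014]
eef_rot: [-0.01, 0.073, 0.997, -0.0]
force: [-15.4, 2.9, -3.1]
grip_width: 0.0698
gripper_force: 7.0
```

```bash
python3 k.py
```

```text
scene top slope x 0.0002 back x at z 0.01 0.21 0.1 0.09
back slopes y,z,x0 [-0.0042 -0.0012  0.2362]
stop front edge [[-4.9, 25.4], [1.5, 26.0], [-8.3, 25.3], [0.5, 25.1]]
top top slope x -0.0054 back x at z None None None None
```

Call:
arm_command:
  series:
    - [3,0,0,0,0,0]
    - [6,0,0,0,0,0]
    - [9,0,0,0,0,0]
    - [12,0,0,0,0,0]
    - [16,0,0,0,0,0]
    - [22,0,0,0,0,0]
    - [28,0,-2,0,0,0]
    - [30,0,-20,0,0,0]
    - [30,0,-45,0,0,0]
    - [30,0,-75,0,0,0]
    - [30,0,-105,0,0,0]
    - [30,0,-130,0,0,0]
    - [30,0,-140,0,0,0]
    - [30,0,-140,0,0,0]

```text
t: 17.55
position: [0.5435, 0.0692, 0.159]
eef_rot: [0.003, 0.073, 0.997, 0.001]
force: [-0.7, 0.3, -0.4]
grip_width: 0.07
gripper_force: 0.0
```

```bash
python3 k.py; python3 -c "
from h import *
from scipy.spatial.transform import Rotation as R
s=robot.sense();q=s['eef_rot'];print(s['position'],s['force'],(R.from_quat([*q[1:],q[0]]).as_matrix().T@(np.array([.513,-.119,.075])-s['position'])*1000).round(1))"
```

```text
scene top slope x -0.0017 back x at z 0.06 0.09 0.05 -0.07
back slopes y,z,x0 [-0.0061 -0.0016  0.2709]
stop front edge [[-6.9, 25.2], [-4.5, 25.7], [-7.0, 24.9], [-1.1, 25.3]]
top top slope x -0.0033 back x at z None None None None
[0.54129273 0.06902052 0.15593709] [-0.37869707  0.43433426  0.34982888] [   0.7 -190.1   80.9]
```

Call:
arm_command:
  series:
    - [0,-15,0,0,0,0]
    - [0,-42,0,0,0,0]
    - [0,-72,0,0,0,0]
    - [0,-102,0,0,0,0]
    - [0,-132,0,0,0,0]
    - [0,-160,0,0,0,0]
    - [0,-180,5,0,0,0]
    - [0,-190,25,0,0,0]
    - [0,-190,45,0,0,0]
    - [0,-190,65,0,0,0]
    - [0,-190,80,0,0,0]
    - [0,-190,82,0,0,0]
    - [0,-190,82,0,0,0]
    - [0,-190,82,0,0,0]
  gripper: 0

```text
t: 18.82
position: [0.5139, -0.119, 0.074]
eef_rot: [-0.001, 0.073, 0.997, 0.0]
force: [-0.2, 0.4, -0.4]
grip_width: 0.0001
gripper_force: 0.0
```

Now I press slowly.

Call:
arm_command:
  series:
    - [0,0,3,0,0,0]
    - [0,0,6,0,0,0]
    - [0,0,8,0,0,0]
    - [0,0,10,0,0,0]
    - [0,0,12,0,0,0]
    - [0,0,14,0,0,0]
    - [0,0,16,0,0,0]
    - [0,0,18,0,0,0]
    - [0,0,18,0,0,0]
    - [0,0,18,0,0,0]

```text
t: 19.65
position: [0.5144, -0.1191, 0.0566]
eef_rot: [0.0, 0.073, 0.997, 0.0]
force: [-0.1, 1.0, 4.6]
grip_width: 0.0006
gripper_force: 2.3
```

Call:
arm_command:
  series:
    - [0,0,1,0,0,0]
    - [0,0,2,0,0,0]
    - [0,0,3,0,0,0]
    - [0,0,4,0,0,0]
    - [0,0,5,0,0,0]
    - [0,0,5,0,0,0]

```text
t: 20.15
position: [0.5146, -0.1191, 0.0555]
eef_rot: [0.001, 0.073, 0.997, 0.0]
force: [-8.1, 2.4, 42.4]
grip_width: 0.0004
gripper_force: 20.9
```

Call:
arm_command:
  series:
    - [0,0,-5,0,0,0]
    - [0,0,-10,0,0,0]
    - [0,0,-20,0,0,0]
    - [0,0,-45,0,0,0]
    - [0,0,-75,0,0,0]
    - [0,0,-105,0,0,0]
    - [0,0,-120,0,0,0]
    - [0,0,-120,0,0,0]
    - [0,0,-120,0,0,0]

```text
t: 20.9
position: [0.5146, -0.1191, 0.1719]
eef_rot: [0.001, 0.073, 0.997, -0.0]
force: [0.5, 0.2, -0.5]
grip_width: 0.0005
gripper_force: 0.0
```

```bash
python3 k.py; python3 - <<'E'
from h import *
s=robot.sense(); print(s['t'],s['position'],s['force'].round(1))
im,d,p=grab('scene'); save('s5',im)
X=cloud(d,p).reshape(-1,3); Q=X[(abs(X[:,0]-.5135)<.02)&(abs(X[:,1]+.119)<.02)&(X[:,2]>.05)&(X[:,2]<.08)]; print('button z',np.percentile(Q[:,2],[50,90,97]).round(4))
E
```

```text
scene top slope x -0.0002 back x at z -0.05 0.12 0.07 -0.16
back slopes y,z,x0 [-0.0061 -0.0009  0.0882]
stop front edge [[-7.1, 24.7], [-6.6, 25.0], [-7.5, 25.2], [-0.2, 25.0]]
top top slope x 0.005 back x at z None None None None
21.0 [ 0.51333378 -0.11882059  0.17035849] [-0.  -0.1 -0.2]
button z [0.0598 0.064  0.0652]
```

View pics/s5.png

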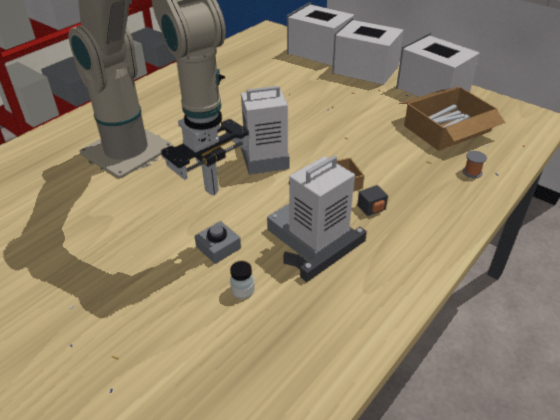

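The unit is home, upright at about (320,215). The button at (217,233) is back up, and the jar, core, tray and look-alike have not moved. The gripper is clear of everything.

```bash
python3 -c "
from plant import robot
print(robot.sign_off())"
```

```text
the job is handed in; nothing more can be done
None
```

The unit is pushed home with its back flat against the stop to within my measurement of about 1 mm; it rocked back about 0.6–0.9° under one press, and I re-seated it upright. I then pressed the start button fully down, peaking at 42 N on the fingertips, and let it go; the other things on the bench stayed in place, and I handed the job in at 21 s.

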